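# Depth-check a tube adapter's blind bore, held mouth-up on the probe

## Task

The violet centrifuge-tube adapter has a blind bore in one of its two ends and has been left lying on its side. Pick it up, turn it so the bore faces straight up, then bring it under the depth probe and gently raise it over the hanging stylus until you feel the stylus bottom in the bore and push its spring plunger up about half its 16 mm travel. Finish while still holding it there, still and upright, off the bench, and leave everything else on the bench where it is.

Things in the scene. Friction and masses are not known exactly. Their poses are not given: they have to be found in the camera images.
- adapter_center (a point): Centre of the tube adapter: a violet plastic block, 64 mm long with a square 48 x 48 mm section, 80 to 150 g, loose, lying on one of its long sides, its open end towards the left, the right or away from the robot (centre 24 mm above the bench). One end is plain and closed; the other has a round blind bore, 30 mm in diameter and 46 mm deep, on the block's long axis. x runs along the block towards the open end (the mouth), z points up as it first lies.
- bore_mouth (a point): Centre of the bore's mouth, 32 mm along +x from the block's centre; axes as adapter_center.
- bore_floor (a point): Centre of the bore's flat floor, 14 mm along -x from the block's centre (46 mm inside the mouth); axes as adapter_center.
- adapter: The same adapter as a whole; origin at the middle of the face it first lies on; axes as adapter_center.
- probe: The depth probe, a fixed C-shaped stand. Origin on the bench straight below the stylus. Its x points from the stylus to the stand's column, z up; so the open side is at -x. Grey foot plate from x = 60 to 150 mm, 100 mm wide, 18 mm high; aluminium column 30 x 40 mm centred at x = 115 mm; white overhanging arm, 34 mm wide, from x = -10 to 132 mm and from 310 to 340 mm above the bench; a 20 mm collar round the stylus reaches down to 302 mm.
- stylus_tip (a point): Lower end (red ball) of the probe's hanging vertical steel stylus, 8 mm in diameter; at rest 190 mm above the bench, with free stylus 112 mm up to the collar. It moves up with the plunger. z up.
- plunger (a joint): How far the stylus has been pushed up, in m: 0 at rest (fully down), 0.016 at its hard stop. The spring resists with about 3 N at first and 5.4 N at the stop, and pushes it back down.
- petri_dish_mid (a point): Bystander: round clear-white dish, 93 mm across, 16 mm high; its centre. Leave alone.
- marker_mid (a point): Bystander: white and green marker pen, 130 mm long, 14 mm thick, lying along its x; its centre. Leave alone.
- blank_mid (a point): Bystander: grey solid block 40 x 40 x 50 mm high; its centre. Leave alone.
- reagent_mid (a point): Bystander: amber bottle, 60 mm across, 120 mm high; its centre. Leave alone.
- tube_rack_mid (a point): Bystander: orange rack of small tubes, 60 x 130 mm, 47 mm high; its centre, 17.5 mm up. Leave alone.
- tip_box_mid (a point): Bystander: blue box 80 x 120 x 55 mm high; its centre. Leave alone.
Mind the look-alikes: they are no part of the job. There is more than one size of the adapter; the job needs the largest.

How it is judged:
By the outcome, as a careful person would: the job done as asked, in the order asked, and still so for the second after the job is handed in, while the arm keeps its last pose, push and grip.
It also fails if it takes over 58 s, if anything falls off the work surface, if the arm or the gripper's body presses on something with over 40 N, if the wrist force passes 120 N, or if a joint passes its speed limit or range.

## Robot

A 7-joint arm with a two-finger parallel gripper is mounted at the origin on the work surface. World frame = base frame: x ahead of the robot, y to its left, z up, the work surface at z = 0. Lengths are in mm, angles in rad, forces in N, time in s.
With the tool pointing down it reaches from about 400 to 850 mm from the base axis. Payload 4.5 kg.
Tool frame: the origin (TCP) lies at the very end of the fingers, on their centre line; the grasp point (between the pads) lies behind it (robot.grip_depth is the z of the grasp point in the tool frame, in mm); z points along the fingers, y is the line along which they close (so a half turn about z gives the same grasp; the last joint's range is limited). The gripper opens to 88 mm and grips with 3 to 60 N. Pads are 18 mm wide; open, the fingers measure 123 mm over their backs; the gripper's body (75 mm by 187 mm) begins 45 mm behind the grasp point.
Start: joints at [1.277, 0.689, -0.195, 1.565, 0.157, 0.902, -0.215], TCP at [201.255, -591.735, 238.743] pointing down, gripper open.
Joint ranges: [-3.01, 3.01], [-0.46, 2.08], [-1.47, 1.51], [0.13, 2.56], [-1, 4.14], [0.04, 2.09], [-2.66, 2.66]. Speed limits (rad/s): [2.57, 2.57, 3.14, 3.14, 3.14, 3.14, 3.14].

## Interface

Orientations are given as a rotation vector (axis times angle).
In Python, from workcell import readout, camera, job, robot gives the robot as it stands. The module is installed in compiled form; this text tells all that it offers.
- The arm moves only by the shell command python3 -m handwheel 'ROWS' [FORCE]. ROWS is JSON, a list of rows, each an object of numbers: "claw": the opening, from -1 (shut) to 1 (fully open); "x", "y", "z": the shift along the tool's x, y, z in m; "rx", "ry", "rz": the turn, a rotation vector about the tool's x, y, z in degrees. In form: [{"claw": .., "x": .., "y": .., "z": .., "rx": .., "ry": .., "rz": ..}, ...]. A call has 1 to 20 rows; each row shifts and turns the commanded pose from where the row before left it, along the tool's axes as they then stand; what a row does not reach is not made up. A row lasts 1/10 s, in which the tool goes at most 50 mm and 8.59 degrees, less where a joint would pass 70% of its speed; a pose out of reach is approached as far as the arm can. A call with a gripper value outside its range is refused whole. The fingers move at their own pace and stop on an object; FORCE is the grip in N (left out, the last holds). Time passes only in rows, so rows that do not move let the fingers close. It gives the time, the measured TCP pose, the force, the opening and the grip force at its end, in the units of the state.
- readout.observe(): the state, without advancing time (a new reading comes with each control period).
- camera(name): name is "side" or "top"; returns a dict with "pixels" (480x640x3 uint8, blue, green, red), "camera_matrix" (3x3 intrinsics, pixels), "extrinsics" (4x4, takes a point from world to camera coordinates). Camera axes: x right, y down, z forward; pixel columns grow to the right and rows downward; lengths in mm; the calibration is good to about 2 mm. A picture is of the moment at which its call begins. There is no depth.
- job.sign_off(): hands the job in; it is judged then, once.
The state is a dict: "time": time; "q": joint angles; "joint_velocities": joint speeds; "joint_torque": joint torques, N m; "position": TCP position; "tool_rot": TCP orientation; "wrist_force": force on the tool from outside, world axes, zero at the start; "torque": the same for the moment, N m; "finger_gap": finger opening in mm; "finger_force": force on a finger pad.
Only numpy, scipy, OpenCV 4.12 (cv2) and the standard library are available. Lean on these libraries where they do the work, as an engineer would, in place of code of your own. Each camera call takes 0.05 s, during which the arm holds its last target. There are 200 camera calls.

## Working session

There is one attempt and no reset: what is moved stays moved. The work goes in short steps, Python scripts to look and compute and a shell command to move; the robot and the scene stay as the last step left them, time stands still between calls to the robot, and variables do not carry over. Pictures are saved under pics/ and viewed, at most 10 in all, crops included, and the job is handed in when it is done.

```bash
mkdir -p pics
python3 - <<'E'
from workcell import readout,camera,robot
import cv2,numpy as np
for n in("top","side"):
    c=camera(n);cv2.imwrite(f"pics/{n}0.png",c["pixels"]);np.savez(f"{n}0.npz",**c)
    print(n,c["camera_matrix"].round(1).tolist(),c["extrinsics"].round(3).tolist())
print(robot.grip_depth,readout.observe())
E
```

```text
top [[569.3, 0.0, 322.3], [0.0, 569.3, 242.3], [0.0, 0.0, 1.0]] [[-0.008, -1.0, -0.024, 12.495], [-0.991, 0.011, -0.136, 593.527], [0.136, 0.023, -0.99, 1121.333], [0.0, 0.0, 0.0, 1.0]]
side [[531.6, 0.0, 319.1], [0.0, 531.6, 228.1], [0.0, 0.0, 1.0]] [[0.992, -0.129, 0.018, -596.628], [-0.086, -0.753, -0.652, 130.284], [0.098, 0.645, -0.758, 939.298], [0.0, 0.0, 0.0, 1.0]]
-18.700000000000003 {'time': 0.1, 'q': array([ 1.27680999,  0.68992372, -0.19447278,  1.5662206 ,  0.15729589,
        0.90253259, -0.21511247]), 'joint_velocities': array([-0.00101794, -0.00222207, -0.00029955, -0.00236794, -0.0002665 ,
        0.00052383, -0.00080906]), 'joint_torque': array([-3.95496478e-03, -5.28495240e+01, -1.27164211e+00, -1.53835469e+01,
       -5.25609974e-02,  1.99490954e-03,  5.04932211e-05]), 'position': array([ 200.96654425, -591.20448451,  237.97949609]), 'tool_rot': array([-3.09786733e+00, -5.12350271e-01,  6.68334394e-04]), 'wrist_force': array([ 0.50161717, -0.01015253, -0.72391456]), 'torque': array([0.04953894, 0.01632034, 0.02280761]), 'finger_force': 0.0, 'finger_gap': 88.11646674846727}
```

View pics/top0.png

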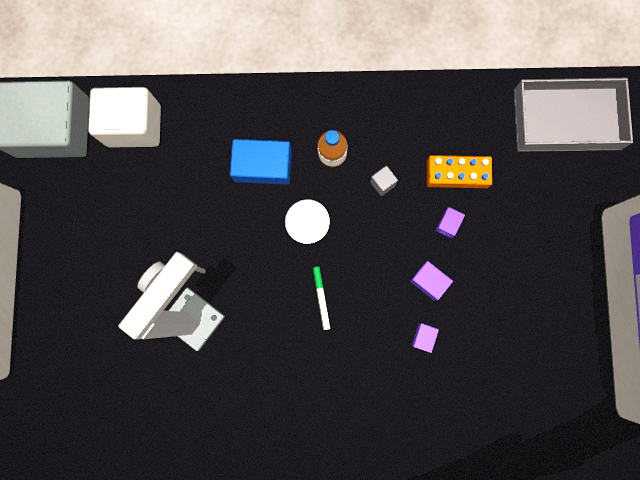

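View pics/side0.png

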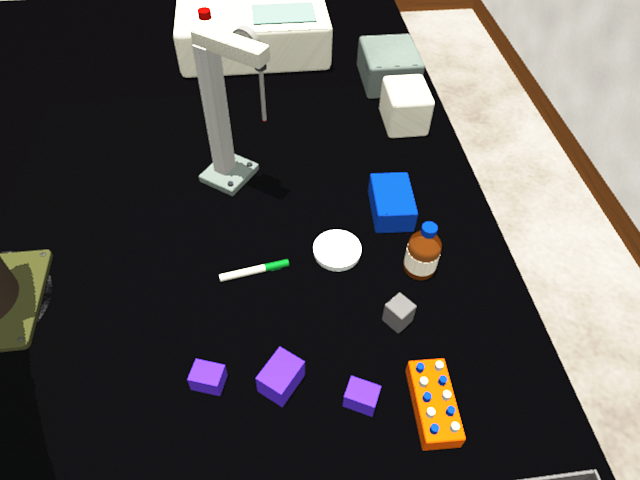

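Violet candidates in the top view are at (450,222), (432,281) and (425,338). The same three in the side view are at (362,395), (281,376) and (207,377). The middle one is clearly the largest, so I choose it and check it in a close crop. I measure all three top faces at the same time.

```bash
cat > h.py <<'E'
import numpy as np,cv2
def ray(c,u,v):
    K,E=c["camera_matrix"],c["extrinsics"];R,t=E[:3,:3],E[:3,3]
    return -R.T@t, R.T@np.linalg.solve(K,[u,v,1.])
def plane(c,u,v,z):
    o,d=ray(c,u,v);return o+d*(z-o[2])/d[2]
def proj(c,p):
    q=c["camera_matrix"]@(c["extrinsics"][:3,:3]@np.array(p,float)+c["extrinsics"][:3,3]);return q[:2]/q[2]
def tri(cs,uvs):
    A=np.zeros((3,3));b=np.zeros(3)
    for c,(u,v) in zip(cs,uvs):
        o,d=ray(c,u,v);d/=np.linalg.norm(d);M=np.eye(3)-np.outer(d,d);A+=M;b+=M@o
    return np.linalg.solve(A,b)
E
python3 - <<'E'
import cv2,numpy as np
from h import *
T=np.load("top0.npz");S=np.load("side0.npz")
for n,c in(("top",T),("side",S)):
    hsv=cv2.cvtColor(c["pixels"],cv2.COLOR_BGR2HSV)
    m=cv2.inRange(hsv,(125,90,190),(150,255,255))  # bright top faces
    for k in cv2.findContours(m,cv2.RETR_EXTERNAL,cv2.CHAIN_APPROX_NONE)[0]:
        if cv2.contourArea(k)<150: continue
        if cv2.boundingRect(k)[0]>595: continue
        b=cv2.boxPoints(cv2.minAreaRect(k)); ap=cv2.approxPolyDP(k,4,True)[:,0]
        P=np.array([plane(c,*p,48)[:2] for p in ap])
        print(n,cv2.contourArea(k),ap.tolist(),P.round(0).tolist(),np.linalg.norm(P-np.roll(P,-1,0),axis=1).round(0))
a=cv2.resize(T["pixels"][250:312,400:470],(395,350),interpolation=cv2.INTER_CUBIC)
b=cv2.resize(S["pixels"][340:412,245:317],(350,350),interpolation=cv2.INTER_CUBIC)
cv2.imwrite("pics/crop1.png",np.hstack([a,b]))
# red ball in both
for n,c in(("top",T),("side",S)):
    hsv=cv2.cvtColor(c["pixels"],cv2.COLOR_BGR2HSV)
    m=cv2.inRange(hsv,(0,90,60),(8,255,255))|cv2.inRange(hsv,(172,90,60),(180,255,255))
    N,_,s,ce=cv2.connectedComponentsWithStats(m)
    print(n,[(s[i].tolist(),ce[i].round(1).tolist()) for i in range(1,N)][:12])
E
```

```text
top 770.0 [[427, 261], [413, 280], [438, 299], [452, 280]] [[552.0, -204.0], [514.0, -174.0], [476.0, -223.0], [514.0, -252.0]] [48. 62. 48. 62.]
top 425.0 [[449, 207], [439, 228], [454, 235], [464, 214]] [[662.0, -252.0], [619.0, -230.0], [604.0, -260.0], [647.0, -282.0]] [48. 33. 48. 33.]
side 727.5 [[350, 376], [344, 397], [374, 407], [380, 385]] [[618.0, -238.0], [603.0, -270.0], [644.0, -290.0], [660.0, -258.0]] [35. 46. 36. 47.]
side 688.0 [[196, 358], [187, 379], [216, 386], [224, 364]] [[385.0, -180.0], [372.0, -213.0], [415.0, -230.0], [428.0, -195.0]] [36. 46. 37. 45.]
side 1218.0 [[279, 346], [255, 378], [281, 394], [304, 361]] [[514.0, -175.0], [474.0, -224.0], [511.0, -254.0], [551.0, -205.0]] [64. 48. 63. 47.]
top [([326, 132, 1, 1, 1], [326.0, 132.0]), ([339, 135, 1, 1, 1], [339.0, 135.0]), ([324, 137, 1, 1, 1], [324.0, 137.0]), ([339, 138, 1, 1, 1], [339.0, 138.0]), ([317, 144, 1, 1, 1], [317.0, 144.0]), ([335, 145, 1, 1, 1], [335.0, 145.0]), ([429, 155, 1, 1, 1], [429.0, 155.0]), ([443, 155, 1, 1, 1], [443.0, 155.0]), ([447, 155, 1, 1, 1], [447.0, 155.0]), ([455, 155, 6, 1, 6], [457.5, 155.0]), ([428, 157, 1, 1, 1], [428.0, 157.0]), ([491, 156, 1, 1, 1], [491.0, 156.0])]
side [([198, 7, 13, 13, 144], [204.0, 13.3]), ([263, 120, 4, 2, 5], [264.6, 120.6]), ([420, 231, 1, 2, 2], [420.0, 231.5]), ([421, 235, 1, 1, 1], [421.0, 235.0]), ([435, 236, 1, 1, 1], [435.0, 236.0]), ([426, 238, 1, 1, 1], [426.0, 238.0]), ([417, 359, 1, 1, 1], [417.0, 359.0]), ([430, 358, 1, 1, 1], [430.0, 358.0]), ([433, 358, 1, 1, 1], [433.0, 358.0]), ([418, 362, 1, 1, 1], [418.0, 362.0]), ([416, 365, 1, 2, 2], [416.0, 365.5]), ([424, 368, 1, 1, 1], [424.0, 368.0])]
```

View pics/crop1.png

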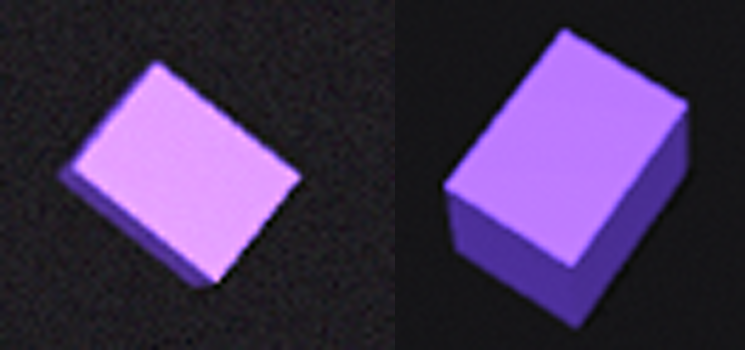

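The crop shows the 64 × 48 mm block with two plain side faces in the side view. One of them is the short end facing the camera, with edge pixels (255,378) to (281,394), so the bore is at the far end, azimuth about 52°. Next I locate the probe and start the approach.

```bash
python3 -m handwheel '[{"x":0.0293,"y":-0.0179},{"x":0.0293,"y":-0.0179},{"x":0.0293,"y":-0.0179},{"x":0.0293,"y":-0.0179},{"x":0.0293,"y":-0.0179},{"x":0.0293,"y":-0.0179},{"x":0.0293,"y":-0.0179},{"x":0.0293,"y":-0.0179},{"x":0.0293,"y":-0.0179},{"x":0.0293,"y":-0.0179},{"x":0.0293,"y":-0.0179},{"x":0.0293,"y":-0.0179},{"x":0.0293,"y":-0.0179},{"x":0.0293,"y":-0.0179}]'
python3 - <<'E'
from workcell import readout
import numpy as np,json
from h import *
T=np.load("top0.npz");S=np.load("side0.npz")
tip=plane(S,264.6,120.6,192);print("tip",tip.round(1),"in top",proj(T,tip).round(1))
foot=plane(S,229,172,18);print("foot c",foot)
for uv in((199,177),(233,194),(258,168),(224,155)):print(plane(S,*uv,18).round(0))
for uv in((180,253),(196,262),(143,339),(120,325)):print("arm",plane(T,*uv,340).round(0))
s=readout.observe();print(s)
E
```

```text
tip [524.1 210.5 192. ] in top [205.4 270.9]
foot c [441.0886003  267.13139824  18.        ]
[378. 259.  18.]
[448. 200.  18.]
[503. 273.  18.]
[431. 323.  18.]
arm [539. 216. 340.]
arm [525. 191. 340.]
arm [410. 268. 340.]
arm [431. 303. 340.]
{'time': 0.1, 'q': array([ 1.27680999,  0.68992372, -0.19447278,  1.5662206 ,  0.15729589,
        0.90253259, -0.21511247]), 'joint_velocities': array([-0.00101794, -0.00222207, -0.00029955, -0.00236794, -0.0002665 ,
        0.00052383, -0.00080906]), 'joint_torque': array([-3.95496478e-03, -5.28495240e+01, -1.27164211e+00, -1.53835469e+01,
       -5.25609974e-02,  1.99490954e-03,  5.04932211e-05]), 'position': array([ 200.96654425, -591.20448451,  237.97949609]), 'tool_rot': array([-3.09786733e+00, -5.12350271e-01,  6.68334394e-04]), 'wrist_force': array([ 0.50161717, -0.01015253, -0.72391456]), 'torque': array([0.04953894, 0.01632034, 0.02280761]), 'finger_force': 0.0, 'finger_gap': 88.11646674846727}validation failed for argument at $[0]...
```

```bash
python3 -m handwheel '[{"claw":1,"x":0.0293,"y":-0.0179,"z":0,"rx":0,"ry":0,"rz":0},{"claw":1,"x":0.0293,"y":-0.0179,"z":0,"rx":0,"ry":0,"rz":0},{"claw":1,"x":0.0293,"y":-0.0179,"z":0,"rx":0,"ry":0,"rz":0},{"claw":1,"x":0.0293,"y":-0.0179,"z":0,"rx":0,"ry":0,"rz":0},{"claw":1,"x":0.0293,"y":-0.0179,"z":0,"rx":0,"ry":0,"rz":0},{"claw":1,"x":0.0293,"y":-0.0179,"z":0,"rx":0,"ry":0,"rz":0},{"claw":1,"x":0.0293,"y":-0.0179,"z":0,"rx":0,"ry":0,"rz":0}]' 30
cat > rec.py <<'E'
from workcell import readout
import json
s=readout.observe();open("log.jsonl","a").write(json.dumps([list(s["q"]),list(s["position"]),list(s["tool_rot"])])+"\n")
print(s["time"],s["q"].round(3),s["position"].round(1),s["tool_rot"].round(3),s["wrist_force"].round(2),s["finger_gap"].round(1))
E
echo '[[1.27680999,0.68992372,-0.19447278,1.5662206,0.15729589,0.90253259,-0.21511247],[200.96654425,-591.20448451,237.97949609],[-3.09786733,-0.512350271,0.000668]]' > log.jsonl
python3 rec.py
python3 -m handwheel '[{"claw":1,"x":0.0293,"y":-0.0179,"z":0,"rx":0,"ry":0,"rz":0},{"claw":1,"x":0.0293,"y":-0.0179,"z":0,"rx":0,"ry":0,"rz":0},{"claw":1,"x":0.0293,"y":-0.0179,"z":0,"rx":0,"ry":0,"rz":0},{"claw":1,"x":0.0293,"y":-0.0179,"z":0,"rx":0,"ry":0,"rz":0},{"claw":1,"x":0.0293,"y":-0.0179,"z":0,"rx":0,"ry":0,"rz":0},{"claw":1,"x":0.0293,"y":-0.0179,"z":0,"rx":0,"ry":0,"rz":0},{"claw":1,"x":0.0293,"y":-0.0179,"z":0,"rx":0,"ry":0,"rz":0}]'; python3 rec.py
python3 -m handwheel '[{"claw":1,"x":0,"y":0,"z":0.02,"rx":0,"ry":0,"rz":-8},{"claw":1,"x":0,"y":0,"z":0.02,"rx":0,"ry":0,"rz":-8},{"claw":1,"x":0,"y":0,"z":0.02,"rx":0,"ry":0,"rz":-8},{"claw":1,"x":0,"y":0,"z":0.02,"rx":0,"ry":0,"rz":-8},{"claw":1,"x":0,"y":0,"z":0,"rx":0,"ry":0,"rz":-1.5},{"claw":1,"x":0,"y":0,"z":0,"rx":0,"ry":0,"rz":0}]';python3 rec.py
```

```text
time: 0.8
position: [355.6, -405.8, 238.5]
tool_rot: [-3.099, -0.512, 0.001]
wrist_force: [0.1, 0.1, 0.1]
finger_gap: 88.1
finger_force: 0.0
time: 1.5
position: [509.4, -221.1, 238.4]
tool_rot: [-3.099, -0.513, 0.001]
wrist_force: [0.5, -1.1, -0.2]
finger_gap: 88.2
finger_force: 0.0
time: 2.1
position: [508.8, -222.4, 158.7]
tool_rot: [-2.821, -1.38, 0.001]
wrist_force: [-0.8, 0.3, 0.9]
finger_gap: 87.9
finger_force: 0.0Traceback (most recent call last):
  File "rec.py", line 4, in <module>
    print(s["time"],s["q"].round(3),s["position"].round(1),s["tool_rot"].round(3),s["wrist_force"].round(2),s["finger_gap"].round(1))
                                                                                                            ^^^^^^^^^^^^^^^^^^^^^
AttributeError: 'float' object has no attribute 'round'
Traceback (most recent call last):
  File "rec.py", line 4, in <module>
    print(s["time"],s["q"].round(3),s["position"].round(1),s["tool_rot"].round(3),s["wrist_force"].round(2),s["finger_gap"].round(1))
                                                                                                            ^^^^^^^^^^^^^^^^^^^^^
AttributeError: 'float' object has no attribute 'round'
Traceback (most recent call last):
  File "rec.py", line 4, in <module>
    print(s["time"],s["q"].round(3),s["position"].round(1),s["tool_rot"].round(3),s["wrist_force"].round(2),s["finger_gap"].round(1))
                                                                                                            ^^^^^^^^^^^^^^^^^^^^^
AttributeError: 'float' object has no attribute 'round'
```

```bash
sed -i 's/s\["finger_gap"\].round(1)/s["finger_gap"]/' rec.py
cat > kin.py <<'E'
import numpy as np,json,itertools
from scipy.spatial.transform import Rotation as Ro
from scipy.optimize import least_squares
def fk(q,p,s):
    h,L1,a1,L2,a2,L3,o1,o7=p
    z=lambda a:Ro.from_euler('z',a);y=lambda a:Ro.from_euler('y',a)
    R=z(s[0]*q[0]+o1)*y(q[1]);P=np.array([0,0,h])
    R=R*z(s[1]*q[2]);P=P+R.apply([a1,0,L1]);R=R*y(q[3])
    R=R*z(s[2]*q[4]);P=P+R.apply([a2,0,L2]);R=R*y(q[5])*z(s[3]*q[6]+o7);P=P+R.apply([0,0,L3])
    return P,R
def fit():
    D=[json.loads(l) for l in open("log.jsonl")];best=None
    for s in itertools.product((1,-1),repeat=4):
        for o1 in(0,1.5,3,-1.5):
          for o7 in (0,1.5,3,-1.5):
            f=lambda p:np.concatenate([np.r_[(P-np.array(x)),200*(R.inv()*Ro.from_rotvec(r)).as_rotvec()] for q,x,r in D for P,R in[fk(q,p,s)]])
            r=least_squares(lambda p:np.r_[f(p),.01*p[[2,4]]],[350,420,0,400,0,250,o1,o7],max_nfev=60)
            if best is None or r.cost<best[0]-1e-6:best=(r.cost,r.x,s)
    return best
if __name__=="__main__":
    b=fit();print(b);json.dump([list(b[1]),b[2]],open("kin.json","w"))
E
python3 rec.py; python3 kin.py
```

```text
2.1 [ 0.495  0.718 -0.279  1.851  0.318  0.616 -0.64 ] [ 508.8 -222.4  158.7] [-2.821e+00 -1.380e+00  1.000e-03] [-0.78  0.26  0.86] 87.9166674080529
(np.float64(13.25357838666156), array([ 1.15261192e+04,  6.03846128e+02, -1.80341757e+01,  3.76983063e+02,
        2.77809761e+01,  1.15092312e+04, -7.25994109e-02,  1.49819695e+00]), (-1, -1, -1, -1))
```

```bash
python3 -m handwheel '[{"claw":1,"x":0,"y":0,"z":0,"rx":0,"ry":8,"rz":0},{"claw":1,"x":0,"y":0,"z":0,"rx":0,"ry":8,"rz":0},{"claw":1,"x":0,"y":0,"z":0,"rx":0,"ry":8,"rz":0},{"claw":1,"x":0,"y":0,"z":0,"rx":0,"ry":8,"rz":0},{"claw":1,"x":0,"y":0,"z":0,"rx":0,"ry":0,"rz":0}]' >/dev/null; python3 rec.py
python3 -m handwheel '[{"claw":1,"x":0,"y":0,"z":0,"rx":0,"ry":-8,"rz":0},{"claw":1,"x":0,"y":0,"z":0,"rx":0,"ry":-8,"rz":0},{"claw":1,"x":0,"y":0,"z":0,"rx":0,"ry":-8,"rz":0},{"claw":1,"x":0,"y":0,"z":0,"rx":0,"ry":-8,"rz":0},{"claw":1,"x":0,"y":0,"z":0,"rx":6,"ry":0,"rz":0},{"claw":1,"x":0,"y":0,"z":0,"rx":6,"ry":0,"rz":0},{"claw":1,"x":0,"y":0,"z":0,"rx":0,"ry":0,"rz":0}]' >/dev/null; python3 rec.py
python3 -m handwheel '[{"claw":1,"x":0,"y":0,"z":0,"rx":-6,"ry":0,"rz":0},{"claw":1,"x":0,"y":0,"z":0,"rx":-6,"ry":0,"rz":0},{"claw":1,"x":0,"y":0,"z":0,"rx":0,"ry":0,"rz":0}]' >/dev/null; python3 rec.py
python3 kin.py
```

```text
2.6 [ 1.114  0.901 -0.8    1.911  0.098  0.447 -0.2  ] [ 504.5 -230.3  155.7] [-2.531 -1.212 -0.721] [-0.69  0.28 -1.03] 88.21003735640672
3.3 [ 0.539  0.804 -0.322  1.645  0.198  0.923 -0.506] [ 512.3 -222.8  159.6] [-2.654 -1.301  0.135] [-0.22 -0.84 -0.26] 88.30145339739357
3.6 [ 0.478  0.71  -0.254  1.862  0.294  0.607 -0.617] [ 505.8 -220.1  160.1] [ 2.819e+00  1.386e+00 -2.000e-03] [1.08 0.27 0.46] 87.72002956459362
(np.float64(210.34037079074642), array([ 3.44677704e+02,  5.72781098e+02, -9.65542004e+00,  3.66597414e+02,
        1.84198687e+01,  3.14096931e+02, -7.57553763e-02,  1.49667478e+00]), (-1, -1, -1, -1))
```

```bash
cat > ik.py <<'E'
from kin import *
p,s=json.load(open("kin.json"))
lo=np.array([-3.01,-.46,-1.47,.13,-1,.04,-2.66])+.04;hi=np.array([3.01,2.08,1.51,2.56,4.14,2.09,2.66])-.04
def Rt(az,el):   # block upright, x_tool leaning up; el<0: pointing down
    a,e=np.radians(az),np.radians(el)
    z=np.array([np.cos(a)*np.cos(e),np.sin(a)*np.cos(e),np.sin(e)])
    x=np.array([-np.cos(a)*np.sin(e),-np.sin(a)*np.sin(e),np.cos(e)])
    return Ro.from_matrix(np.c_[x,np.cross(z,x),z])
def ik(P,R,q0,reg=.3):
    f=lambda q:(lambda a:np.r_[a[0]-P,200*(a[1].inv()*R).as_rotvec(),reg*(q-q0)])(fk(q,p,s))
    r=least_squares(f,np.clip(q0,lo+.001,hi-.001),bounds=(lo,hi),max_nfev=80)
    return r.x,np.linalg.norm(f(r.x)[:6])
E
python3 - <<'E'
from ik import *
rng=np.random.default_rng(0)
q0=np.array([.478,.71,-.254,1.862,.294,.607,-.617])
for el in(0,-30):
  for az in range(20,240,20):
   for flip in(0,1):
    R=Rt(az,el)
    if flip:R=R*Ro.from_euler('z',np.pi)
    P=np.array([524,210,202])+18.7*R.apply([0,0,1])
    S=[ik(P,R,q) for q in [q0]+[rng.uniform(lo,hi) for _ in range(6)]]
    S=[(abs(q-q0).max(),q) for q,e in S if e<6]
    if S:
        m=min(S,key=lambda t:t[0]);print(el,az,flip,m[1].round(2))
E
```

```text
0 60 1 [ 0.77  1.93 -1.43  2.39  3.19  0.53  0.26]
0 80 0 [ 0.78  1.79 -1.38  2.03 -0.06  0.2   0.28]
0 80 1 [ 0.75  1.67 -1.17  2.06 -0.96  0.32 -1.96]
0 100 0 [ 0.67  1.65 -1.26  1.76 -0.19  0.75  0.36]
0 100 1 [ 0.42  1.3  -0.57  1.78 -0.96  1.16 -2.03]
0 120 0 [ 0.48  1.52 -1.06  1.48 -0.29  1.25  0.46]
0 120 1 [ 0.24  1.29 -0.44  1.49 -0.77  1.53 -2.21]
0 140 0 [ 0.32  1.56 -1.1   1.21 -0.15  1.66  0.36]
0 140 1 [-0.11  1.3   0.05  1.23 -0.83  2.05 -2.05]
0 160 0 [ 0.13  1.58 -1.1   0.98 -0.07  2.04  0.37]
0 160 1 [ 0.08  1.5  -0.87  0.98 -0.19  2.05 -2.62]
-30 60 0 [ 0.51  1.16 -1.01  2.42  3.31  0.6   2.62]
-30 60 1 [ 0.48  1.12 -0.91  2.42  3.46  0.62 -0.68]
-30 80 0 [ 0.62  1.25 -1.18  2.09  0.34  0.09 -0.48]
-30 80 1 [ 0.6   1.21 -1.05  2.11 -0.96  0.12 -2.29]
-30 100 0 [ 0.57  1.27 -1.15  1.84  0.04  0.59  0.01]
-30 100 1 [ 0.23  0.96 -0.35  1.86 -0.96  0.94 -2.16]
-30 120 0 [ 0.44  1.25 -1.06  1.59 -0.01  1.02  0.22]
-30 120 1 [ 0.11  1.01 -0.29  1.6  -0.68  1.24 -2.27]
-30 140 0 [ 0.29  1.27 -1.01  1.37  0.05  1.4   0.35]
-30 140 1 [-0.42  1.13  0.65  1.39 -0.94  1.93 -1.79]
-30 160 0 [ 0.12  1.29 -0.95  1.17  0.12  1.72  0.52]
-30 160 1 [-0.15  1.12 -0.18  1.18 -0.34  1.77 -2.13]
-30 180 0 [-0.03  1.3  -0.9   1.04  0.24  1.96  0.72]
-30 180 1 [-0.29  1.17 -0.12  1.04 -0.18  1.95 -1.94]
-30 200 0 [-0.28  1.22 -0.48  0.98  0.22  2.05  1.19]
-30 200 1 [-0.42  1.18 -0.06  0.98  0.01  2.02 -1.7 ]
-30 220 0 [-0.41  1.2  -0.42  1.02  0.41  2.05  1.44]
-30 220 1 [-0.73  1.21  0.48  1.02 -0.05  1.96 -1.17]
```

Run:
```python
from ik import *
q=np.array([.478,.71,-.254,1.862,.294,.607,-.617])
def go(n,g,az,el):
    global q
    R=Rt(az,el);q,e=ik(np.array(g)+18.7*R.apply([0,0,1]),R,q,2.);q,e=ik(np.array(g)+18.7*R.apply([0,0,1]),R,q,.1);print(n,az,el,q.round(2),round(e,1))
A=[508,-221.5,30];
go("tilt",[508,-221.5,160],52,-110);go("A",A,52,-110);go("lift",[508,-221.5,200],52,-110);go("v",[508,-221.5,200],52,-90)
for a in(75,97,120):go("yaw",[510,-100,200],a,-90)
for e in(-75,-60,-45,-30,-20):go("ry",[510,-30,200],120,e)
go("fwd",[490,120,135],120,-20);go("under",[524,210,135],120,-20);go("up",[524,210,202],120,-20)
```

```text
tilt 52 -110 [ 0.16  0.79 -0.01  1.77  0.47  0.79 -0.88] 0.0
A 52 -110 [ 0.11  1.01  0.07  1.79  0.51  0.55 -0.97] 0.0
lift 52 -110 [ 0.16  0.73 -0.01  1.75  0.43  0.86 -0.82] 0.0
v 52 -90 [ 0.48  0.68 -0.26  1.83  0.26  0.67 -0.59] 0.0
yaw 75 -90 [ 0.32  0.66 -0.34  1.92  0.36  0.62 -0.51] 0.0
yaw 97 -90 [ 0.38  0.67 -0.46  1.93  0.47  0.65 -0.24] 0.0
yaw 120 -90 [ 0.45  0.69 -0.57  1.93  0.58  0.69  0.05] 0.0
ry 120 -75 [ 0.52  0.8  -0.75  1.83  0.38  0.84  0.16] 0.0
ry 120 -60 [ 0.64  0.94 -0.86  1.71  0.25  1.03  0.3 ] 0.0
ry 120 -45 [ 0.7   1.08 -0.92  1.59  0.14  1.21  0.39] 0.0
ry 120 -30 [ 0.74  1.23 -0.96  1.49  0.04  1.38  0.44] 0.0
ry 120 -20 [ 0.75  1.32 -0.98  1.43 -0.03  1.49  0.45] 0.0
fwd 120 -20 [ 0.59  1.41 -0.97  1.6  -0.04  1.13  0.44] 0.0
under 120 -20 [ 0.44  1.43 -1.    1.53 -0.08  1.07  0.38] 0.0
up 120 -20 [ 0.46  1.33 -1.04  1.55 -0.13  1.1   0.33] 0.0
```

```bash
python3 -m handwheel '[{"claw":1,"x":0,"y":0,"z":0,"rx":0,"ry":-7,"rz":0},{"claw":1,"x":0,"y":0,"z":0,"rx":0,"ry":-7,"rz":0},{"claw":1,"x":0,"y":0,"z":0,"rx":0,"ry":-6,"rz":0},{"claw":1,"x":0.009,"y":0,"z":0.028,"rx":0,"ry":0,"rz":0},{"claw":1,"x":0.009,"y":0,"z":0.028,"rx":0,"ry":0,"rz":0},{"claw":1,"x":0.009,"y":0,"z":0.028,"rx":0,"ry":0,"rz":0},{"claw":1,"x":0,"y":0,"z":0,"rx":0,"ry":0,"rz":0},{"claw":1,"x":0,"y":0,"z":0,"rx":0,"ry":0,"rz":0}]';python3 - <<'E'
from workcell import readout,camera
import numpy as np,cv2
from h import *
from scipy.spatial.transform import Rotation as Ro
s=readout.observe();R=Ro.from_rotvec(s["tool_rot"]).as_matrix()
m=np.array([.613,.79,0]);print("tool axes",R.round(3).tolist())
g=s["position"]-18.7*R[:,2];C=np.array([514,-213.5,24])
print("g",g.round(1)); t=(C-10*m+np.array([0,0,5])-g);print("move in tool frame",(R.T@t).round(1))
E
```

```text
time: 4.4
position: [507.3, -225.4, 71.2]
tool_rot: [2.65, 1.299, -0.467]
wrist_force: [0.3, -0.9, 0.6]
finger_gap: 88.2
finger_force: 0.0
tool axes [[0.576, 0.79, -0.209], [0.743, -0.613, -0.271], [-0.342, 0.0, -0.94]]
g [ 511.2 -220.4   88.8]
move in tool frame [17.8 -2.  57.1]
```

```bash
python3 -m handwheel '[{"claw":1,"x":0.006,"y":-0.001,"z":0.019,"rx":0,"ry":0,"rz":0},{"claw":1,"x":0.006,"y":-0.001,"z":0.019,"rx":0,"ry":0,"rz":0},{"claw":1,"x":0.006,"y":0,"z":0.019,"rx":0,"ry":0,"rz":0},{"claw":1,"x":0,"y":0,"z":0,"rx":0,"ry":0,"rz":0},{"claw":0.3,"x":0,"y":0,"z":0,"rx":0,"ry":0,"rz":0},{"claw":0.1,"x":0,"y":0,"z":0,"rx":0,"ry":0,"rz":0},{"claw":-0.4,"x":0,"y":0,"z":0,"rx":0,"ry":0,"rz":0},{"claw":-0.4,"x":0,"y":0,"z":0,"rx":0,"ry":0,"rz":0},{"claw":-0.4,"x":0,"y":0,"z":0,"rx":0,"ry":0,"rz":0},{"claw":-0.4,"x":0,"y":0,"z":0,"rx":0,"ry":0,"rz":0}]' 30
```

```text
time: 5.4
position: [503.5, -225.9, 11.2]
tool_rot: [2.65, 1.3, -0.468]
wrist_force: [-1.3, 1.0, 3.6]
finger_gap: 47.6
finger_force: 30.0
```

```bash
python3 -m handwheel '[{"claw":-0.4,"x":-0.006,"y":0,"z":-0.016,"rx":0,"ry":0,"rz":0},{"claw":-0.4,"x":-0.0116,"y":0,"z":-0.032,"rx":0,"ry":0,"rz":0},{"claw":-0.4,"x":-0.0116,"y":0,"z":-0.032,"rx":0,"ry":0,"rz":0},{"claw":-0.4,"x":-0.0116,"y":0,"z":-0.032,"rx":0,"ry":0,"rz":0},{"claw":-0.4,"x":-0.0116,"y":0,"z":-0.032,"rx":0,"ry":0,"rz":0},{"claw":-0.4,"x":-0.006,"y":0,"z":-0.016,"rx":0,"ry":0,"rz":0},{"claw":-0.4,"x":0,"y":0,"z":0,"rx":0,"ry":7,"rz":0},{"claw":-0.4,"x":0,"y":0,"z":0,"rx":0,"ry":7,"rz":0},{"claw":-0.4,"x":0,"y":0,"z":0,"rx":0,"ry":6,"rz":0},{"claw":-0.4,"x":0,"y":0,"z":0,"rx":0,"ry":0,"rz":-7},{"claw":-0.4,"x":0,"y":0,"z":0,"rx":0,"ry":0,"rz":-7},{"claw":-0.4,"x":0,"y":0,"z":0,"rx":0,"ry":0,"rz":-7},{"claw":-0.4,"x":0,"y":0,"z":0,"rx":0,"ry":0,"rz":-7},{"claw":-0.4,"x":0,"y":0,"z":0,"rx":0,"ry":0,"rz":-7},{"claw":-0.4,"x":0,"y":0,"z":0,"rx":0,"ry":0,"rz":-7},{"claw":-0.4,"x":0,"y":0,"z":0,"rx":0,"ry":0,"rz":-7},{"claw":-0.4,"x":0,"y":0,"z":0,"rx":0,"ry":0,"rz":-7},{"claw":-0.4,"x":0,"y":0,"z":0,"rx":0,"ry":0,"rz":-7},{"claw":-0.4,"x":0,"y":0,"z":0,"rx":0,"ry":0,"rz":-5}]'; python3 rec.py
```

```text
time: 7.3
position: [503.0, -226.3, 180.8]
tool_rot: [-1.558, -2.727, 0.001]
wrist_force: [-0.3, -0.5, -1.0]
finger_gap: 47.4
finger_force: 29.9
7.3 [ 0.687  0.728 -0.592  1.835  0.572  0.757  0.316] [ 503.  -226.3  180.8] [-1.558e+00 -2.727e+00  1.000e-03] [-0.31 -0.5  -0.96] 47.410474782462444
```

```bash
python3 -m handwheel '[{"claw":-0.4,"x":0.0317,"y":0.021,"z":0,"rx":0,"ry":0,"rz":0},{"claw":-0.4,"x":0.0317,"y":0.021,"z":0,"rx":0,"ry":0,"rz":0},{"claw":-0.4,"x":0.0317,"y":0.021,"z":0,"rx":0,"ry":0,"rz":0},{"claw":-0.4,"x":0.0317,"y":0.021,"z":0,"rx":0,"ry":0,"rz":0},{"claw":-0.4,"x":0,"y":0,"z":0,"rx":0,"ry":7,"rz":0},{"claw":-0.4,"x":0,"y":0,"z":0,"rx":0,"ry":7,"rz":0},{"claw":-0.4,"x":0,"y":0,"z":0,"rx":0,"ry":7,"rz":0},{"claw":-0.4,"x":0,"y":0,"z":0,"rx":0,"ry":7,"rz":0},{"claw":-0.4,"x":0,"y":0,"z":0,"rx":0,"ry":7,"rz":0},{"claw":-0.4,"x":0,"y":0,"z":0,"rx":0,"ry":7,"rz":0},{"claw":-0.4,"x":0,"y":0,"z":0,"rx":0,"ry":7,"rz":0},{"claw":-0.4,"x":0,"y":0,"z":0,"rx":0,"ry":7,"rz":0},{"claw":-0.4,"x":0,"y":0,"z":0,"rx":0,"ry":7,"rz":0},{"claw":-0.4,"x":0,"y":0,"z":0,"rx":0,"ry":7,"rz":0},{"claw":-0.4,"x":0,"y":0,"z":0,"rx":0,"ry":0,"rz":0},{"claw":-0.4,"x":0,"y":0,"z":0,"rx":0,"ry":0,"rz":0}]'; python3 rec.py
python3 - <<'E'
from workcell import camera
import numpy as np,cv2
a=[]
for n in("top","side"):
    c=camera(n);np.savez(f"{n}1.npz",**c);a.append(cv2.resize(c["pixels"][:, :480],(400,400)))
cv2.imwrite("pics/both1.png",np.hstack(a))
E
```

```text
time: 8.9
position: [512.1, -74.0, 180.3]
tool_rot: [-0.989, -1.721, -0.69]
wrist_force: [0.4, 0.5, -1.2]
finger_gap: 48.0
finger_force: 30.0
8.9 [ 0.769  1.334 -0.909  1.22  -0.06   1.642  0.569] [512.1 -74.  180.3] [-0.989 -1.721 -0.69 ] [ 0.35  0.48 -1.16] 48.02961311268299
```

View pics/both1.png

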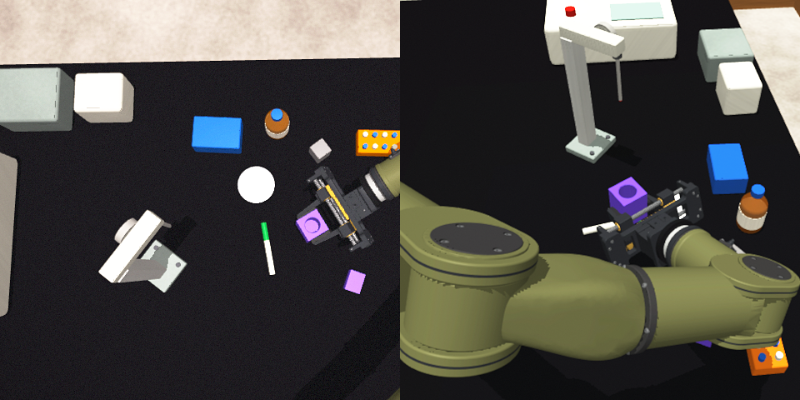

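The adapter is held with the bore facing up. The mouth is at about (375,270) in the top view and (272,228) in the side view. Now I measure the mouth against the stylus.

Run:
```python
from workcell import readout
import numpy as np,cv2
from h import *
from scipy.spatial.transform import Rotation as Ro
T=np.load("top1.npz");S=np.load("side1.npz")
s=readout.observe();R=Ro.from_rotvec(s["tool_rot"]).as_matrix();g=s["position"]-18.7*R[:,2]
blk=R@np.array([np.cos(np.radians(20)),0,np.sin(np.radians(-20))]);print("axis in world by +20deg",blk.round(3),"g",g.round(1),R.round(3).tolist())
M=g+np.array([0,0,42]);print("mouth pred",M.round(1),proj(T,M).round(1),proj(S,M).round(1))
out=[];uv=[]
for c,(u,v) in((T,(375,270)),(S,(272,228))):
    hsv=cv2.cvtColor(c["pixels"],cv2.COLOR_BGR2HSV);w=np.zeros(hsv.shape[:2],np.uint8);w[v-32:v+32,u-32:u+32]=255
    m=cv2.inRange(hsv,(125,80,170),(150,255,255))&w
    k=max(cv2.findContours(m,cv2.RETR_EXTERNAL,cv2.CHAIN_APPROX_NONE)[0],key=cv2.contourArea)
    ap=cv2.approxPolyDP(cv2.convexHull(k),3,True)[:,0];hull=np.zeros_like(m);cv2.fillPoly(hull,[cv2.convexHull(k)],255)
    h=cv2.morphologyEx(hull&~m,cv2.MORPH_OPEN,np.ones((3,3),np.uint8));kk=cv2.findContours(h,cv2.RETR_EXTERNAL,cv2.CHAIN_APPROX_NONE)[0]
    k2=max(kk,key=cv2.contourArea);e=cv2.fitEllipse(k2)
    print("face",ap.tolist(),"rect",cv2.minAreaRect(k)[0],"hole",e);uv.append(e[0])
    print("corners xy",[plane(c,*a,M[2])[:2].round(0).tolist() for a in ap],"hole xy",plane(c,*e[0],M[2]).round(1))
    out.append(cv2.resize(c["pixels"][v-32:v+32,u-32:u+32],(320,320),interpolation=cv2.INTER_CUBIC))
print("tri hole",tri((T,S),uv).round(1))
a=[cv2.resize(T["pixels"][240:300,175:235],(360,360),interpolation=cv2.INTER_CUBIC),cv2.resize(S["pixels"][65:125,235:295],(360,360),interpolation=cv2.INTER_CUBIC)]
cv2.imwrite("pics/sty.png",np.hstack(a))
```

```text
axis in world by +20deg [-0.003  0.002  1.   ] g [521.4 -88.8 189.1] [[-0.176, 0.863, -0.474], [0.297, 0.505, 0.81], [0.939, 0.002, -0.345]]
mouth pred [521.4 -88.8 231.1] [376.4 268.7] [274.2 229.4]Traceback (most recent call last):
  File "<stdin>", line 16, in <module>
ValueError: max() iterable argument is empty
```

Run:
```python
import numpy as np,cv2
from h import *
T=np.load("top1.npz");S=np.load("side1.npz")
for c,(u,v) in((T,(375,270)),(S,(272,228))):
    hsv=cv2.cvtColor(c["pixels"],cv2.COLOR_BGR2HSV);w=np.zeros(hsv.shape[:2],np.uint8);w[v-32:v+32,u-32:u+32]=255
    m=cv2.inRange(hsv,(125,80,190),(150,255,255))&w
    ks,_=cv2.findContours(m,cv2.RETR_CCOMP,cv2.CHAIN_APPROX_NONE)
    for k in ks:
        if cv2.contourArea(k)<60: continue
        ap=cv2.approxPolyDP(k,3,True)[:,0]
        c0=cv2.minAreaRect(k)[0];print(cv2.contourArea(k),ap.tolist(),np.round(c0,1),plane(c,*c0,231).round(1),[plane(c,*a,231)[:2].round(0).tolist() for a in ap] if len(ap)<6 else "")
f=lambda c,x,y,n:cv2.resize(c["pixels"][y:y+n,x:x+n],(280,280),interpolation=cv2.INTER_CUBIC)
cv2.imwrite("pics/sty.png",np.vstack([np.hstack([f(T,175,240,60),f(S,235,65,60)]),np.hstack([f(T,345,240,60),f(S,242,198,60)])]))
```

```text
800.5 [[380, 251], [356, 264], [370, 289], [394, 275]] [374.5 269.7] [519.8 -85.5 231. ] [[551.0, -95.0], [530.0, -54.0], [487.0, -77.0], [510.0, -118.0]]
854.0 [[277, 212], [250, 226], [268, 247], [296, 232]] [272.9 229.2] [519.6 -88.2 231. ] [[528.0, -56.0], [487.0, -78.0], [510.0, -120.0], [552.0, -97.0]]
271.5 [[263, 226], [275, 221], [284, 229], [279, 236], [268, 237], [262, 232]] [272.8 229.2] [519.4 -88.3 231. ]
```

View pics/sty.png

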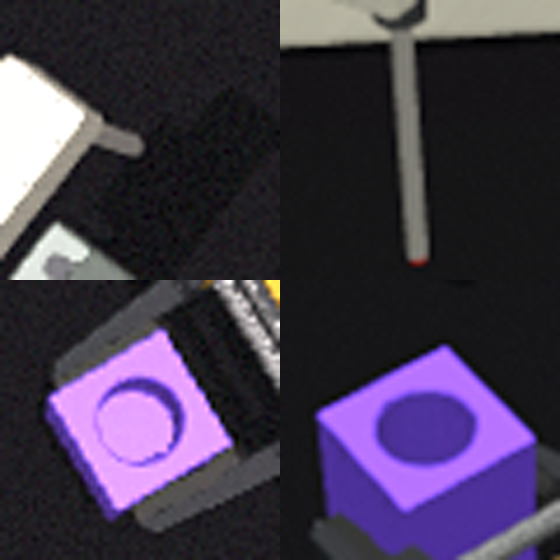

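The stylus tip is at about (204.5,271.4) in the top view and (264.5,120.5) in the side view. The mouth is upright and centred at (374.5,269.7) and (272.9,229.2). The shift needed is about (4, 298) mm, after lowering 60 mm.

```bash
python3 -m handwheel '[{"claw":-0.4,"x":-0.0188,"y":0,"z":0.0069,"rx":0,"ry":0,"rz":0},{"claw":-0.4,"x":-0.0188,"y":0,"z":0.0069,"rx":0,"ry":0,"rz":0},{"claw":-0.4,"x":-0.0188,"y":0,"z":0.0069,"rx":0,"ry":0,"rz":0},{"claw":-0.4,"x":0.0088,"y":0.0154,"z":0.024,"rx":0,"ry":0,"rz":0},{"claw":-0.4,"x":0.0088,"y":0.0154,"z":0.024,"rx":0,"ry":0,"rz":0},{"claw":-0.4,"x":0.0088,"y":0.0154,"z":0.024,"rx":0,"ry":0,"rz":0},{"claw":-0.4,"x":0.0088,"y":0.0154,"z":0.024,"rx":0,"ry":0,"rz":0},{"claw":-0.4,"x":0.0088,"y":0.0154,"z":0.024,"rx":0,"ry":0,"rz":0},{"claw":-0.4,"x":0.0088,"y":0.0154,"z":0.024,"rx":0,"ry":0,"rz":0},{"claw":-0.4,"x":0.0088,"y":0.0154,"z":0.024,"rx":0,"ry":0,"rz":0},{"claw":-0.4,"x":0.0088,"y":0.0154,"z":0.024,"rx":0,"ry":0,"rz":0},{"claw":-0.4,"x":0.0088,"y":0.0154,"z":0.024,"rx":0,"ry":0,"rz":0},{"claw":-0.4,"x":0.0088,"y":0.0154,"z":0.024,"rx":0,"ry":0,"rz":0},{"claw":-0.4,"x":0,"y":0,"z":0,"rx":0,"ry":0,"rz":0},{"claw":-0.4,"x":0,"y":0,"z":0,"rx":0,"ry":0,"rz":0},{"claw":-0.4,"x":0,"y":0,"z":0,"rx":0,"ry":0,"rz":0}]'
python3 rec.py
python3 - <<'E'
from workcell import camera,readout
import numpy as np,cv2
from h import *
from scipy.spatial.transform import Rotation as Ro
s=readout.observe();R=Ro.from_rotvec(s["tool_rot"]).as_matrix();print(R.round(3).tolist(),"g",(s["position"]-18.7*R[:,2]).round(1))
o=[]
for n,(u,v) in(("top",(205,271)),("side",(264,125))):
    c=camera(n);np.savez(f"{n}2.npz",**c)
    hsv=cv2.cvtColor(c["pixels"],cv2.COLOR_BGR2HSV);w=np.zeros(hsv.shape[:2],np.uint8);w[v-40:v+40,u-40:u+40]=255
    m=cv2.inRange(hsv,(125,80,190),(150,255,255))&w
    ks=[k for k in cv2.findContours(m,cv2.RETR_EXTERNAL,cv2.CHAIN_APPROX_NONE)[0] if cv2.contourArea(k)>60]
    for k in ks:
        e=cv2.minAreaRect(k)[0];print(n,cv2.contourArea(k),cv2.approxPolyDP(k,3,True)[:,0].tolist(),plane(c,*e,171).round(1))
    o.append(cv2.resize(c["pixels"][v-40:v+40,u-40:u+40],(400,400),interpolation=cv2.INTER_CUBIC))
cv2.imwrite("pics/both2.png",np.hstack(o))
E
```

```text
time: 10.6
position: [516.5, 223.2, 120.1]
tool_rot: [-0.99, -1.72, -0.69]
wrist_force: [0.5, -0.2, -1.9]
finger_gap: 47.5
finger_force: 30.0
10.6 [ 0.444  1.408 -0.979  1.474 -0.135  1.074  0.462] [516.5 223.2 120.1] [-0.99 -1.72 -0.69] [ 0.48 -0.22 -1.93] 47.456786482670424
[[-0.171, 0.864, -0.473], [0.297, 0.503, 0.812], [0.939, -0.001, -0.343]] g [525.3 208.  126.6]
top 472.5 [[213, 254], [196, 264], [215, 265], [207, 270], [207, 281], [194, 271], [203, 289], [226, 276]] [524.7 210.3 171. ]
side 383.5 [[282, 132], [270, 121], [248, 129], [261, 142]] [523.9 203.7 171. ]
```

View pics/both2.png

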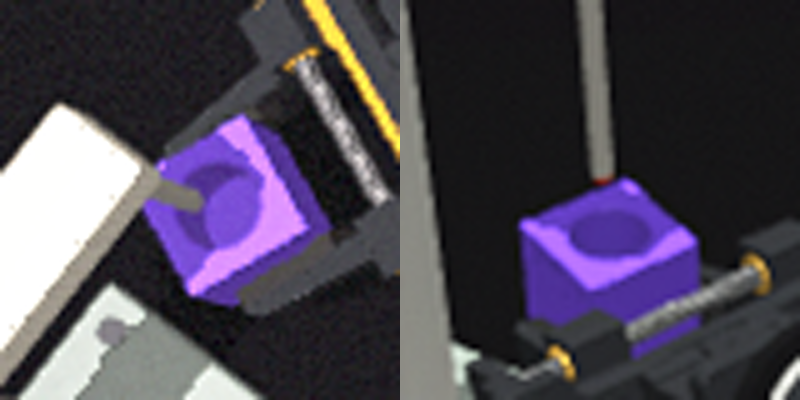

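The stylus tip hangs over the bore in both views: the tip is at about (204,272) and (264,121), and the mouth centre is at about (208,271) and (265.7,132). I raise it 58 mm.

```bash
python3 -m handwheel '[{"claw":-0.4,"x":0.0056,"y":0,"z":-0.00205,"rx":0,"ry":0,"rz":0},{"claw":-0.4,"x":0.0056,"y":0,"z":-0.00205,"rx":0,"ry":0,"rz":0},{"claw":-0.4,"x":0.0056,"y":0,"z":-0.00205,"rx":0,"ry":0,"rz":0},{"claw":-0.4,"x":0.0056,"y":0,"z":-0.00205,"rx":0,"ry":0,"rz":0},{"claw":-0.4,"x":0,"y":0,"z":0,"rx":0,"ry":0,"rz":0},{"claw":-0.4,"x":0,"y":0,"z":0,"rx":0,"ry":0,"rz":0}]'
python3 -m handwheel '[{"claw":-0.4,"x":0.0056,"y":0,"z":-0.00205,"rx":0,"ry":0,"rz":0},{"claw":-0.4,"x":0.0056,"y":0,"z":-0.00205,"rx":0,"ry":0,"rz":0},{"claw":-0.4,"x":0.0056,"y":0,"z":-0.00205,"rx":0,"ry":0,"rz":0},{"claw":-0.4,"x":0.0056,"y":0,"z":-0.00205,"rx":0,"ry":0,"rz":0},{"claw":-0.4,"x":0.0056,"y":0,"z":-0.00205,"rx":0,"ry":0,"rz":0},{"claw":-0.4,"x":0.0041,"y":0,"z":-0.0015,"rx":0,"ry":0,"rz":0},{"claw":-0.4,"x":0,"y":0,"z":0,"rx":0,"ry":0,"rz":0},{"claw":-0.4,"x":0,"y":0,"z":0,"rx":0,"ry":0,"rz":0},{"claw":-0.4,"x":0,"y":0,"z":0,"rx":0,"ry":0,"rz":0}]'
python3 - <<'E'
from workcell import readout
from scipy.spatial.transform import Rotation as Ro
s=readout.observe();R=Ro.from_rotvec(s["tool_rot"]).as_matrix();print(R.round(3).tolist(),"g",(s["position"]-18.7*R[:,2]).round(1))
E
```

```text
time: 11.3
position: [516.3, 224.3, 145.7]
tool_rot: [-0.987, -1.721, -0.691]
wrist_force: [0.2, 0.2, -1.2]
finger_gap: 47.3
finger_force: 30.0
time: 12.2
position: [516.1, 224.2, 179.3]
tool_rot: [-0.988, -1.72, -0.691]
wrist_force: [0.8, -0.2, -2.4]
finger_gap: 47.8
finger_force: 30.0
[[-0.172, 0.864, -0.474], [0.296, 0.504, 0.811], [0.94, -0.001, -0.342]] g [525.  209.  185.7]
```

```bash
W='import sys'; f(){ grep -E "position|wrist"; }
python3 -m handwheel '[{"claw":-0.4,"x":0.0019,"y":0,"z":-0.0007,"rx":0,"ry":0,"rz":0},{"claw":-0.4,"x":0.0019,"y":0,"z":-0.0007,"rx":0,"ry":0,"rz":0},{"claw":-0.4,"x":0,"y":0,"z":0,"rx":0,"ry":0,"rz":0},{"claw":-0.4,"x":0,"y":0,"z":0,"rx":0,"ry":0,"rz":0}]'|f
python3 -m handwheel '[{"claw":-0.4,"x":0.0019,"y":0,"z":-0.0007,"rx":0,"ry":0,"rz":0},{"claw":-0.4,"x":0,"y":0,"z":0,"rx":0,"ry":0,"rz":0},{"claw":-0.4,"x":0,"y":0,"z":0,"rx":0,"ry":0,"rz":0}]'|f
python3 -m handwheel '[{"claw":-0.4,"x":0.0019,"y":0,"z":-0.0007,"rx":0,"ry":0,"rz":0},{"claw":-0.4,"x":0,"y":0,"z":0,"rx":0,"ry":0,"rz":0},{"claw":-0.4,"x":0,"y":0,"z":0,"rx":0,"ry":0,"rz":0}]'|f
python3 -m handwheel '[{"claw":-0.4,"x":0.0019,"y":0,"z":-0.0007,"rx":0,"ry":0,"rz":0},{"claw":-0.4,"x":0,"y":0,"z":0,"rx":0,"ry":0,"rz":0},{"claw":-0.4,"x":0,"y":0,"z":0,"rx":0,"ry":0,"rz":0}]'|f
python3 -m handwheel '[{"claw":-0.4,"x":0.0019,"y":0,"z":-0.0007,"rx":0,"ry":0,"rz":0},{"claw":-0.4,"x":0,"y":0,"z":0,"rx":0,"ry":0,"rz":0},{"claw":-0.4,"x":0,"y":0,"z":0,"rx":0,"ry":0,"rz":0}]'|f
```

```text
position: [516.3, 224.3, 183.8]
wrist_force: [-0.1, 0.4, -1.2]
position: [516.3, 224.3, 185.8]
wrist_force: [-0.6, 0.1, -1.5]
position: [516.3, 224.2, 187.8]
wrist_force: [-0.1, -0.1, -1.2]
position: [516.3, 224.2, 189.2]
wrist_force: [-0.8, 1.6, -5.0]
position: [516.3, 224.2, 191.7]
wrist_force: [0.3, 0.0, -5.5]
```

Contact is felt at TCP z of about 188.3, where the force steps by about 3.5 N. I raise to about 196.3.

```bash
python3 -m handwheel '[{"claw":-0.4,"x":0.0015,"y":0,"z":-0.0005,"rx":0,"ry":0,"rz":0},{"claw":-0.4,"x":0.0015,"y":0,"z":-0.0005,"rx":0,"ry":0,"rz":0},{"claw":-0.4,"x":0.0014,"y":0,"z":-0.0006,"rx":0,"ry":0,"rz":0},{"claw":-0.4,"x":0,"y":0,"z":0,"rx":0,"ry":0,"rz":0},{"claw":-0.4,"x":0,"y":0,"z":0,"rx":0,"ry":0,"rz":0},{"claw":-0.4,"x":0,"y":0,"z":0,"rx":0,"ry":0,"rz":0},{"claw":-0.4,"x":0,"y":0,"z":0,"rx":0,"ry":0,"rz":0},{"claw":-0.4,"x":0,"y":0,"z":0,"rx":0,"ry":0,"rz":0}]'
python3 - <<'E'
from workcell import camera,readout
import numpy as np,cv2
from h import *
o=[];z=[];F=[]
for i in range(6):
  for n,(u,v) in(("top",(205,271)),("side",(264,105))):
    if i and n=="top":continue
    c=camera(n);s=readout.observe();z.append(s["position"]);F.append(s["wrist_force"])
    if i==0:o.append(cv2.resize(c["pixels"][v-40:v+40,u-40:u+40],(400,400),interpolation=cv2.INTER_CUBIC))
    if n=="side" and i==0:S=c
print(np.mean(z,0).round(1),np.mean(F,0).round(2),np.degrees(s["tool_rot"]).round(1))
hsv=cv2.cvtColor(S["pixels"],cv2.COLOR_BGR2HSV)
for zz in(242,244,246):print(zz,proj(S,[523.8,210.5,zz]).round(1))
cv2.imwrite("pics/both3.png",np.hstack(o))
E
```

```text
time: 14.6
position: [516.3, 224.2, 196.4]
tool_rot: [-0.987, -1.72, -0.691]
wrist_force: [0.1, 0.3, -5.8]
finger_gap: 47.4
finger_force: 30.0
[516.3 224.2 196.5] [-0.29  0.52 -6.13] [-56.6 -98.6 -39.6]
242 [262.7  97.9]
244 [262.7  97. ]
246 [262.6  96. ]
```

View pics/both3.png

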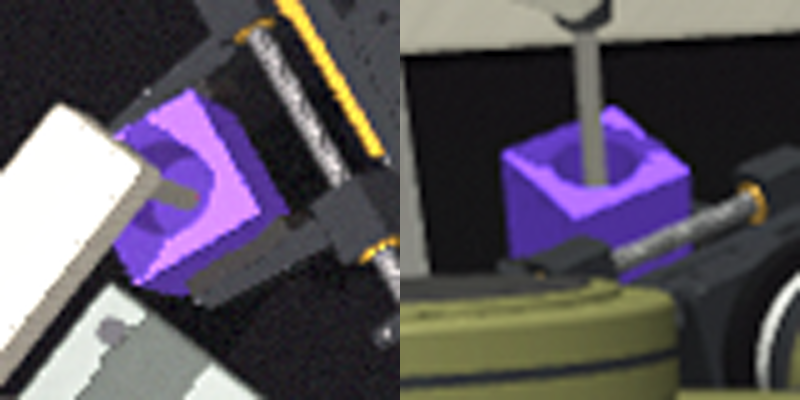

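The stylus is inside the bore in both views, with the mouth centre at about (263,98) in the side view. The force is steady and the block is upright, so I hand in.

```bash
python3 -c "
from workcell import job
print(job.sign_off())"
```

```text
the job is handed in; nothing more can be done
None
```

I handed the job in with the largest violet adapter held still, upright and off the bench, its bore over the stylus and raised about 8 mm past the contact I felt (roughly half the plunger's travel, not measured directly), at 15 s of the 58 s.

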